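# Clamp a drill core in the photo stand, drop the prop leg and hold the frame upright

## Task

A piece of drill core stands in the leaning frame of the photo stand. First slide the loose jaw along until it grips the core firmly against the fixed jaw; then flip the prop leg over its top so that it drops fully down in front, and only after that take hold of the frame's top bar, bring the frame upright and keep holding it there for the photograph: the program finishes while still holding the frame upright. Keep the core in its place and leave the other things on the bench alone.

Things in the scene. Friction and masses are not known exactly. Their poses are not given: they have to be found in the camera images.
- base: plywood board screwed to the bench, x -100 to +120, y -210 to +160, 18 mm thick, carrying the stand. Origin at bench level under the middle of the frame's hinge line, which runs along y, 35 mm above the bench. x = forward (away from the robot, the core's side), y = along the frame's width, z up. Two thin rear rests at y +-120, up to 137 mm high, stop the frame leaning back.
- frame: the frame, 1.8 kg, 256 wide, 208 mm tall, nearly free hinge. Origin mid hinge axis; z up along it, x to its front, y along its width. Starts leaning 0.22 rad back (-x) on its rests; balances about 0.1 rad short of upright; beyond that it tips forward and topples, unless the leg is down: then it stops 0.12 rad past upright. Uprights 16 mm square at y +-120, x 0; panel face x 11; shelf top z 24.
- bar_grip (a point): point on the centre line of the frame's round top bar (16 mm diameter, along frame y), 50 mm to the -y side of its middle (frame x 0, y -50, z 200 mm): a clear place to pinch the bar from above, the fingers closing along frame x.
- jaw: dark sliding jaw: flat plate with a 12 mm square upright post. Axes as the frame's. Slides along frame y, shuts towards -y, stays where left (friction 5 N): pushed with 12 to 20 N it stays gripping. Origin at hinge level in the plane of its gripping face (looks to -y): its frame y is 60 to 85 mm at the start, 22 when shut on the core. Plate y 0 to 12, x 13 to 68, z 30 to 115 mm from the origin.
- jaw_post (a point): centre of the top end of the sliding jaw's 12 x 12 mm post, at frame x 50 mm, z 200 mm, 6 mm to +y of the gripping face. The post is free from there down to 85 mm lower; beyond its +y side is free space.
- leg (a joint): angle of the prop leg (kickstand), rad: 0 stowed, pointing up and slightly back; 2.73 fully down on its stop, pointing forward and down. Growing values swing its tip over the top to the front (+x). With the frame leaning at rest the leg is vertical at 0.42; below that its weight keeps it stowed, from about 0.6 on it falls down by itself, damped, in a few seconds. Push under 2 N.
- leg_tip (a point): centre of the rubber cross-foot at the leg's free end (16 mm diameter, 34 mm long along frame y), 140 mm from the leg's pivot; the leg is a round bar 12 mm in diameter. It is the highest point of the stand at the start.
- core: grey drill core standing in the frame: cylinder 47 mm in diameter, 100 mm long, 0.45 kg, on the shelf against the back panel (axis at frame x about 35 mm). Origin at the centre of its lower end, z along its axis. It starts loose between the jaws; the sliding jaw pushes it along the shelf until it meets the fixed jaw.
- stub: bystander: short core piece, 47 mm diameter, 60 mm tall, standing on the bench. Origin at the centre of its underside.
- hammer: bystander: hammer 280 mm long lying on the bench, origin under its middle, handle along its -x.
- bottle: bystander: white plastic bottle, 64 mm diameter, 170 mm tall, standing on the bench. Origin at the centre of its underside.
- fixed_jaw (a point): middle of the gripping face of the fixed jaw, a flat plate on the frame: the face looks to frame +y at frame y -25 mm; the plate spans x 11 to 66, z 24 to 104, y -37 to -25 mm.
- leg_pivot (a point): axis of the prop leg on the frame, beside the -y upright, at frame x 0, y -165, z 115 mm; the axis runs along frame y.

How it is judged:
By the outcome, as a careful person would: the job done as asked, in the order asked, and still so for the second after the job is handed in, while the arm keeps its last pose, push and grip.
It also fails if it takes over 61 s, if anything falls off the work surface, if the arm or the gripper's body presses on something with over 40 N, if the wrist force passes 120 N, or if a joint passes its speed limit or range.

## Robot

A 6-joint arm with a two-finger parallel gripper is mounted at the origin on the work surface. World frame = base frame: x ahead of the robot, y to its left, z up, the work surface at z = 0. Lengths are in m, angles in rad, forces in N, time in s.
With the tool pointing down it reaches from about 0.275 to 0.75 m from the base axis. Payload 10.2 kg.
Tool frame: the origin (TCP) lies on the mounting face of the last link; the fingertips stand 166 mm ahead of it and the grasp point (between the pads) lies 147 mm ahead of it (ctrl.tips_ahead is the distance from the TCP to the fingertips, in m); y points along the fingers, z is the direction in which the jaws open and shut, and the axes are right-handed (so a half turn about y gives the same grasp; the last joint's range is limited). The gripper opens to 88 mm and grips with 3 to 60 N. Pads are 18 mm wide; open, the fingers measure 123 mm over their backs; the gripper's body (75 mm by 187 mm) begins 45 mm behind the grasp point.
Start: joints at [-1.53, 0.313, 1.498, -0, 1.331, -0.223], TCP at [0.137, -0.507, 0.405] pointing down, gripper open.
Joint ranges: [-2.94, 2.94], [-0.97, 2.17], [0.19, 2.56], [-1.23, 4.37], [0.02, 3.11], [-2.88, 2.88]. Speed limits (rad/s): [2.39, 2.39, 3.01, 3.14, 3.14, 3.14].

## Interface

Orientations are given as a unit quaternion [x, y, z, w].
In Python, from plant import ctrl, eyes gives the robot as it stands. The module is installed in compiled form; this text tells all that it offers.
- The arm moves only by the tool send_rows, never from a script. Its argument "motion" is a list of rows, each an object with "hand": the closure, from -1 (fully open) to 1 (shut), so that 0 is half open; "offset": the shift along the tool's x, y, z in m, a list of three; "spin": the turn about the tool's y in degrees. In form: [{"hand": hand, "offset": [tx, ty, tz], "spin": spin}, ...]. A call has 1 to 5 rows; each row shifts and turns the commanded pose from where the row before left it, along the tool's axes as they then stand; what a row does not reach is not made up. A row lasts 1/10 s, in which the tool goes at most 50 mm and 8.59 degrees, less where a joint would pass 70% of its speed; a pose out of reach is approached as far as the arm can. A call is refused whole if a number of a shift passes 0.05 or a number of a turn 8.59, either way. A call with a gripper value outside its range is refused whole. The fingers move at their own pace and stop on an object; "grip_force" is the grip in N (left out, the last holds). Time passes only in rows, so rows that do not move let the fingers close. It gives the time, the measured TCP pose, the force and the opening at its end, in the units of the state.
- ctrl.get_state(): the state, without advancing time (a new reading comes with each control period).
- eyes.capture(name): name is "scene" or "top" or "wrist"; returns the picture (384x512x3 uint8, blue, green, red); there is no depth.
- eyes.camera_params(name): a dict with "camera_matrix" (3x3 intrinsics, pixels), "origin" and "rotation" of the camera in the world; the wrist camera has in their place "mount" (4x4, takes a point from camera to tool coordinates, whose origin is the TCP and whose axes are the tool frame's). Camera axes: x right, y up, looking along -z (the intrinsics and any distortion apply to the point x, -y, -z); pixel columns grow to the right and rows downward; lengths in m; the calibration is good to about 2 mm. A picture is of the moment at which its call begins: read the wrist's pose just before it. camera_params takes no time and is no camera call.
- ctrl.finish_job(): hands the job in, once; it reports no verdict.
The state is a dict: "clock": time; "joint_positions": joint angles; "dq": joint speeds; "joint_torque": joint torques, N m; "eef_pos": TCP position; "tcp_rot": TCP orientation; "contact_force": force on the tool from outside, world axes, zero at the start; "torque": the same for the moment, N m; "gripper_width": finger opening in m.
Only numpy, scipy, OpenCV 4.12 (cv2) and the standard library are available. Lean on these libraries where they do the work, as an engineer would, in place of code of your own. Each camera call takes 0.05 s, during which the arm holds its last target. There are 200 camera calls.

## Working session

There is one attempt and no reset: what is moved stays moved. The work goes in short steps, Python scripts to look and compute and a tool call to move; the robot and the scene stay as the last step left them, time stands still between calls to the robot, and variables do not carry over. Pictures are saved under pics/ and viewed, about 8 in all and at most 12, crops included, and the job is handed in when it is done.

Besides the shell and the picture viewer there is one more tool, called in YAML: its name, and indented under it one key for each argument. send_rows: Moves the arm, as the interface text tells. Its arguments: {"type":"object","properties":{"motion":{"type":"array","items":{"type":"object","properties":{"hand":{"type":"number"},"offset":{"type":"array","items":{"type":"number"}},"spin":{"type":"number"}}}},"grip_force":{"type":"number"}},"required":["motion"]}

```bash
mkdir -p pics; cat > h.py <<'E'
import numpy as np, cv2
from scipy.spatial.transform import Rotation as R
from plant import ctrl, eyes
def cam(n,st=None):
    p=eyes.camera_params(n); K=np.array(p["camera_matrix"])
    if "mount" in p:
        M=np.array(p["mount"]); T=R.from_quat(st["tcp_rot"]).as_matrix()
        return K,T@M[:3,:3],T@M[:3,3]+np.array(st["eef_pos"]),p
    return K,np.array(p["rotation"]),np.array(p["origin"]),p
def ray(c,u,v):
    K,Rm,o,p=c; d=np.linalg.solve(K,[u,v,1.]); d=Rm@np.array([d[0],-d[1],-d[2]])
    return o,d/np.linalg.norm(d)
def onz(c,u,v,z):
    o,d=ray(c,u,v); return o+d*(z-o[2])/d[2]
def proj(c,P):
    K,Rm,o,p=c; q=Rm.T@(np.asarray(P)-o); q=K@[q[0],-q[1],-q[2]]; return q[:2]/q[2]
def tri(rs):
    A=sum(np.eye(3)-np.outer(d,d) for o,d in rs); b=sum((np.eye(3)-np.outer(d,d))@o for o,d in rs)
    return np.linalg.solve(A,b)
E
python3 - <<'E'
from h import *
st=ctrl.get_state(); print({k:np.round(v,4).tolist() for k,v in st.items()}); print(R.from_quat(st["tcp_rot"]).as_matrix().round(3), ctrl.tips_ahead)
for n in ["scene","top"]:
    im=eyes.capture(n); cv2.imwrite(f"pics/{n}0.png",im); c=cam(n); print(n,c[3])
a=cv2.imread("pics/scene0.png");b=cv2.imread("pics/top0.png")
cv2.imwrite("pics/s0.png",cv2.resize(a,(800,600)))
cv2.imwrite("pics/t0.png",cv2.resize(b,(800,600)))
E
```

```text
{'clock': 0.0, 'joint_positions': [-1.5304, 0.3135, 1.4984, -0.0, 1.331, -0.2234], 'dq': [0.0, 0.0, 0.0012, -0.0002, 0.0002, 0.0004], 'joint_torque': [0.001, -40.2212, -25.2265, 0.0695, 0.0354, -0.0001], 'eef_pos': [0.1369, -0.5068, 0.4042], 'tcp_rot': [-0.093, 0.7014, -0.7005, 0.093], 'contact_force': [-0.8433, -0.6554, 0.0521], 'torque': [0.0368, -0.0507, 0.0039], 'gripper_width': 0.088}
[[-0.965 -0.     0.261]
 [-0.261  0.001 -0.965]
 [-0.    -1.    -0.001]] 0.166
scene {'camera_matrix': array([[496.45029319,   0.        , 243.82362624],
       [  0.        , 496.45029319, 195.21426584],
       [  0.        ,   0.        ,   1.        ]]), 'origin': array([1.46277285, 0.85741554, 1.45477946]), 'rotation': array([0.16221648, 0.34858788, 0.8468842 , 0.36736828])}
top {'camera_matrix': array([[362.30924207,   0.        , 256.23025173],
       [  0.        , 362.30924207, 190.75002087],
       [  0.        ,   0.        ,   1.        ]]), 'origin': array([0.41610041, 0.01398401, 1.17326003]), 'rotation': array([ 0.03107198, -0.03108187, -0.70139471,  0.71141683])}
```

```bash
sed -i 's/np.array(p\["rotation"\]),/R.from_quat(p["rotation"]).as_matrix(),/' h.py; python3 -c "
from h import *; print(eyes.camera_params('wrist'))"
```

```text
{'camera_matrix': array([[287.58983461,   0.        , 255.6588827 ],
       [  0.        , 287.58983461, 189.49059105],
       [  0.        ,   0.        ,   1.        ]]), 'mount': array([[ 3.78142615e-04, -9.65200520e-01, -2.61510637e-01,
        -6.78520794e-02],
       [ 4.99170771e-04,  2.61510806e-01, -9.65200419e-01,
         1.99415050e-02],
       [ 9.99999804e-01,  2.34444944e-04,  5.80688268e-04,
         3.12680466e-04],
       [ 0.00000000e+00,  0.00000000e+00,  0.00000000e+00,
         1.00000000e+00]])}
```

View pics/s0.png

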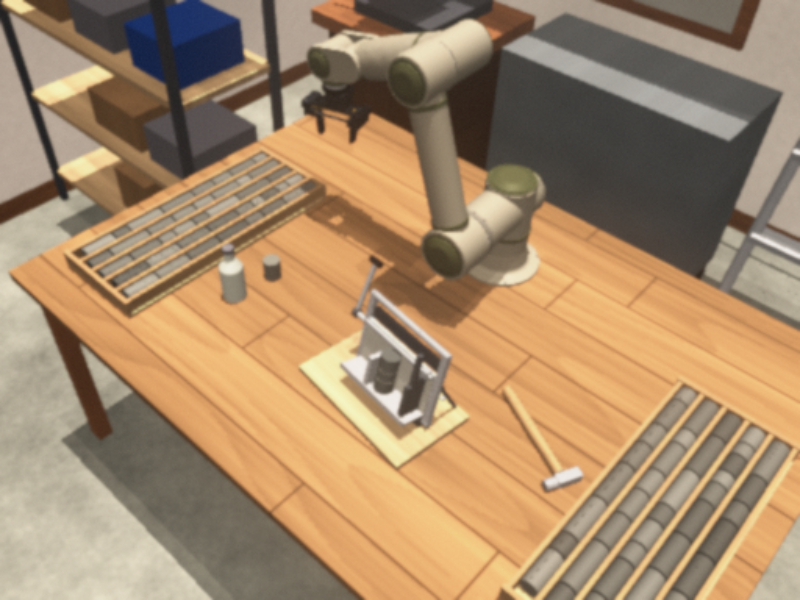

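View pics/t0.png

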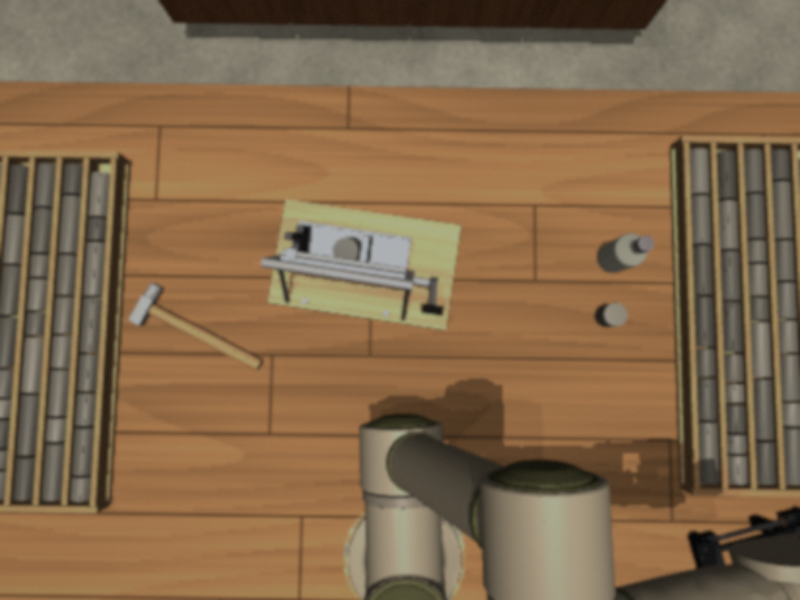

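```bash
cat >> h.py <<'E'
def board(im,c):
    hsv=cv2.cvtColor(im,cv2.COLOR_BGR2HSV)
    m=cv2.inRange(hsv,(22,60,110),(34,255,255)); return m
E
python3 - <<'E'
from h import *
for n in ["top","scene"]:
    im=cv2.imread(f"pics/{n}0.png"); c=cam(n)
    hsv=cv2.cvtColor(im,cv2.COLOR_BGR2HSV)
    if n=="top":print(hsv[140,280],hsv[190,180],hsv[100,280])
    else: print(hsv[255,225],hsv[275,275])
    m=board(im,c); m=cv2.morphologyEx(m,cv2.MORPH_OPEN,np.ones((3,3)))
    x0,y0,x1,y1=(160,115,305,225) if n=="top" else (180,190,310,305)
    mm=np.zeros_like(m); mm[y0:y1,x0:x1]=m[y0:y1,x0:x1]
    pts=cv2.findNonZero(mm); h=cv2.convexHull(pts)[:,0,:]
    W=np.array([onz(c,u,v,0.018)[:2] for u,v in h])
    (cx,cy),(w,l),a=cv2.minAreaRect((W*1000).astype(np.float32)); print(n,cx,cy,w,l,a, c[2])
    print((cv2.boxPoints(((cx,cy),(w,l),a))).round(0).tolist())
    o=im[y0-30:y1+20,x0-20:x1+20]; cv2.imwrite(f"pics/{n}0c.png",cv2.resize(o,None,fx=4,fy=4,interpolation=cv2.INTER_CUBIC)); cv2.imwrite(f"pics/{n}m.png",mm)
a=cv2.imread("pics/top0c.png");b=cv2.imread("pics/scene0c.png");print(a.shape,b.shape)
E
```

```text
[ 14 137 154] [ 27  81 160] [ 15 137 164]
top 588.62451171875 89.97136688232422 367.640380859375 219.66172790527344 82.17952728271484 [0.41610041 0.01398401 1.17326003]
[[455.0, -77.0], [672.0, -107.0], [722.0, 257.0], [505.0, 287.0]]
[ 25  73 243] [ 20  91 240]
scene 591.1566162109375 89.6502685546875 372.69384765625 215.95082092285156 82.8896484375 [1.46277285 0.85741554 1.45477946]
[[461.0, -82.0], [675.0, -109.0], [721.0, 261.0], [507.0, 288.0]]
(640, 740, 3) (660, 680, 3)
```

```bash
cat >> h.py <<'E'
class Stand:
    def __init__(s,cx=.5899,cy=.0898,yaw=np.radians(-7.5),lean=-.22):
        s.B=R.from_euler('z',yaw).as_matrix(); s.o=np.array([cx,cy,0])-s.B@[.010,-.025,0]; s.lean=lean; s.yaw=yaw
    def base(s,p): return s.o+s.B@np.array(p)
    def frame(s,p,lean=None):
        l=s.lean if lean is None else lean
        return s.base([0,0,.035]+R.from_euler('y',l).as_matrix()@np.array(p))
    def leg(s,q,r=.14): # leg angle 0..; vertical at .42 with lean -.22
        a=q-.20  # angle from frame z toward +x
        return s.frame([r*np.sin(a),-.165,.115+r*np.cos(a)])
E
python3 - <<'E'
from h import *
S=Stand(); print(S.o)
P={'bar-':S.frame([0,-.128,.2]),'bar+':S.frame([0,.128,.2]),'grip':S.frame([0,-.05,.2]),'piv':S.frame([0,-.165,.115]),'tip':S.leg(0),'post':S.frame([.05,.076,.2]),'core':S.frame([.035,0,.124]),'fj':S.frame([.066,-.025,.104])}
for k,v in P.items(): print(k,v.round(3))
ims=[]
for n,(x0,y0,x1,y1) in dict(top=(160,115,305,225),scene=(195,155,315,305)).items():
    im=cv2.imread(f"pics/{n}0.png"); c=cam(n); f=4
    o=cv2.resize(im[y0:y1,x0:x1],None,fx=f,fy=f,interpolation=cv2.INTER_CUBIC)
    for k,v in P.items():
        u=(proj(c,v)-[x0,y0]+.5)*f; cv2.drawMarker(o,tuple(int(a) for a in u),(0,0,255),0,10,1)
    o=cv2.copyMakeBorder(o,0,600-o.shape[0],0,0,cv2.BORDER_CONSTANT);ims.append(o)
o=np.hstack(ims);s=800/o.shape[1];cv2.imwrite("pics/ov0.png",cv2.resize(o,None,fx=s,fy=s))
E
```

```text
[0.58324871 0.11589138 0.        ]
bar- [ 0.523 -0.005  0.23 ]
bar+ [0.557 0.248 0.23 ]
grip [0.533 0.072 0.23 ]
piv [ 0.537 -0.044  0.147]
tip [ 0.48  -0.037  0.275]
post [0.598 0.191 0.241]
core [0.59  0.115 0.164]
fj [0.621 0.086 0.151]
```

View pics/ov0.png

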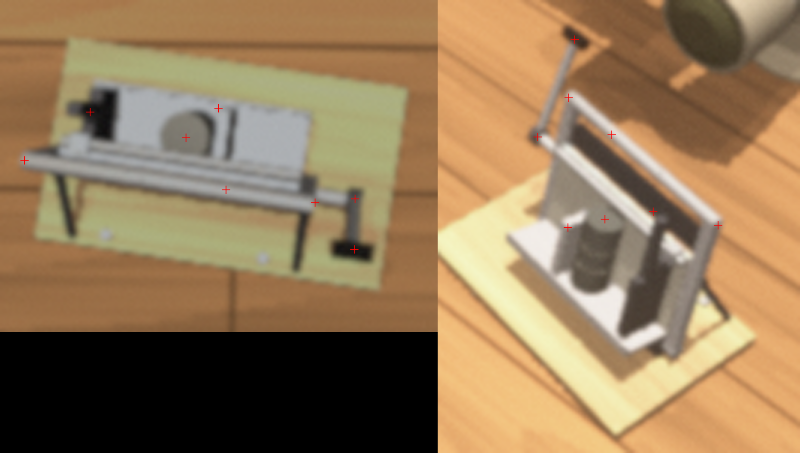

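```bash
python3 - <<'E'
from h import *
S=Stand()
t=cv2.imread("pics/top0.png").max(2); s=cv2.imread("pics/scene0.png").max(2)
print("top post\n",t[141:160,178:202]); u=proj(cam("scene"),S.frame([.05,.076,.2])); print("scene",u); u0,v0=u.astype(int); print(u0-5,v0-8); print(s[v0-8:v0+12,u0-5:u0+13])
# tip
r=[]
for n,im,P in (("top",t,S.leg(0)),("scene",s,S.leg(0))):
    u0,v0=proj(cam(n),P).astype(int); w=im[v0-10:v0+10,u0-11:u0+12]
    k,l,st,ce=cv2.connectedComponentsWithStats((w<60).astype(np.uint8)); i=1+st[1:,4].argmax(); p=ce[i]+[u0-11,v0-10]; print(n,p,st[i],(u0,v0)); r.append(ray(cam(n),*p))
print(tri(r),S.leg(0))
E
```

```text
top post
 [[151 150 154 165 170 169 170 170 169 170 171 171 168 168 169 167 169 169
  166 165 165 168 168 168]
 [149 152 157 166 169 170 170 170 171 171 169 166 163 160 159 158 160 164
  163 162 161 161 160 163]
 [147 154 162 168 171 170 170 170 171 170 170 159 146 140 138 139 139 141
  145 146 146 153 160 163]
 [145 153 163 169 171 171 169 171 170 171 164 147 123 112 107 104 100 100
  104 110 116 140 161 164]
 [143 151 163 169 170 171 170 169 170 169 158 137 107  92  88  77  61  51
   53  61  84 129 164 171]
 [141 150 166 170 171 170 169 170 170 167 155 128  99  86  84  73  46  25
   22  35  71 125 164 177]
 [142 153 165 168 164 160 158 157 158 154 143 116  92  79  79  65  41  22
   16  33  73 126 166 178]
 [144 158 166 161 148 133 124 123 122 116 106  88  69  64  60  50  31  19
   17  37  74 128 166 179]
 [151 162 165 152 126 106  96  93  86  70  57  47  40  37  39  33  23  18
   19  37  78 130 167 178]
 [154 164 165 149 117  94  86  81  69  44  27  24  23  20  22  22  19  18
   23  38  81 132 167 178]
 [157 166 165 149 114  92  83  76  60  35  21  18  21  21  15  20  19  20
   21 
[... 1879 characters left out ...]
2  84  80  78  73  72  72  75  72  72  74]
 [144 163 194 219 218 185 125  86  73  75  80  82  79  74  72  74  73  74]
 [139 139 159 191 206 169 114  81  75  87 118 130 110  86  76  73  73  73]
 [143 141 140 153 168 144  99  79  77 111 172 196 169 122  88  75  73  70]
 [144 144 142 137 128 106  85  78  81 128 200 227 216 173 126  93  77  71]
 [142 145 144 137 116  90  78  77  88 141 197 229 231 214 178 136  97  79]
 [145 144 144 136 114  85  78  78 105 171 207 227 234 231 221 188 140  99]]
top [276.32075472 197.41509434] [ 6  8 12  6 53] (np.int64(276), np.int64(197))Traceback (most recent call last):
  File "<stdin>", line 9, in <module>
ValueError: attempt to get argmax of an empty sequence
```

```bash
python3 - <<'E'
from h import *
S=Stand()
p=tri([ray(cam("top"),184.3,150.8),ray(cam("scene"),268.8,227.3)])
F=R.from_euler('y',-.22).as_matrix()
inv=lambda p:F.T@(S.B.T@(p-S.o)-[0,0,.035])
print("post",p,inv(p)*1e3)
t=cv2.imread("pics/top0.png").max(2); s=cv2.imread("pics/scene0.png").max(2); r=[]
for n,im,th in (("top",t,60),("scene",s,85)):
    u0,v0=proj(cam(n),S.leg(0)).astype(int); w=im[v0-10:v0+10,u0-11:u0+12]
    k,l,st,ce=cv2.connectedComponentsWithStats((w<th).astype(np.uint8)); i=1+st[1:,4].argmax(); q=ce[i]+[u0-11,v0-10]; print(n,q,st[i],(u0,v0)); r.append(ray(cam(n),*q))
print(tri(r),inv(tri(r))*1e3,S.leg(0))
# gripper planning numbers
print("yaw tool", ctrl.get_state()["clock"])
E
```

```text
post [0.60024205 0.20409308 0.23983185] [ 49.907113    89.66519588 198.73055283]
top [276.32075472 197.41509434] [ 6  8 12  6 53] (np.int64(276), np.int64(197))
scene [240.58823529 167.35294118] [10  8  6  6 17] (np.int64(239), np.int64(167))
[ 0.47903259 -0.03524297  0.2765367 ] [ -28.87216837 -163.44430777  253.9585128 ] [ 0.4802321  -0.03697     0.27506066]
yaw tool 0.1
```

send_rows:
  motion:
    - {"hand": 1,"offset": [0,-0.02,0],"spin": -8.4}
    - {"hand": 1,"offset": [0,-0.02,0],"spin": -8.4}
    - {"hand": 1,"offset": [0,-0.02,0],"spin": -8.4}
    - {"hand": 1,"offset": [0,-0.02,0],"spin": -8.4}
    - {"hand": 1,"offset": [0,-0.02,0],"spin": -8.4}
  grip_force: 30

```text
clock: 0.6
eef_pos: [0.1369, -0.5068, 0.5052]
tcp_rot: [-0.34, 0.62, -0.62, 0.34]
contact_force: [0.2, -0.3, -0.1]
gripper_width: 0.0503
```

send_rows:
  motion:
    - {"hand": 1,"offset": [0,0,0],"spin": -8.4}
    - {"hand": 1,"offset": [0,0,0],"spin": -8.4}
    - {"hand": 1,"offset": [0,0,0],"spin": -8.4}
    - {"hand": 1,"offset": [0,0,0],"spin": 0}

```text
clock: 1.0
eef_pos: [0.1369, -0.5069, 0.5044]
tcp_rot: [-0.466, 0.532, -0.532, 0.466]
contact_force: [-0.4, -0.2, 0.2]
gripper_width: 0.018
```

```bash
cat >> h.py <<'E'
def go(S,x,y,z): # fingertip target in base coords -> tool offset; prints
    st=ctrl.get_state(); T=R.from_quat(st["tcp_rot"]).as_matrix(); p=np.array(st["eef_pos"])+T@[0,.166,0]
    b=S.B.T@(p-S.o); d=T.T@(S.base([x,y,z])-p)
    zy=np.degrees(np.arctan2(T[1,2],T[0,2]))
    print("t",round(st["clock"],2),"tip base",(b*1e3).round(1),"off mm",(d*1e3).round(1),"zyaw",zy.round(2),"spin",(zy-np.degrees(S.yaw)).round(2),"F",(S.B.T@st["contact_force"]).round(1),"w",round(st["gripper_width"],4))
E
python3 -c "
from h import *
go(Stand(),.015,.130,.33)"
```

```text
t 1.0 tip base [-361.3 -675.6  338.4] off mm [-806.3    8.9  374.7] zyaw -7.61 spin -0.11 F [-0.4 -0.3  0.2] w 0.018
```

send_rows:
  motion:
    - {"hand": 1,"offset": [-0.0448,0,0.0208],"spin": 0}
    - {"hand": 1,"offset": [-0.0448,0,0.0208],"spin": 0}
    - {"hand": 1,"offset": [-0.0448,0,0.0208],"spin": 0}
    - {"hand": 1,"offset": [-0.0448,0,0.0208],"spin": 0}
    - {"hand": 1,"offset": [-0.0448,0,0.0208],"spin": 0}

```text
clock: 1.5
eef_pos: [0.2704, -0.2969, 0.5046]
tcp_rot: [0.464, -0.534, 0.534, -0.464]
contact_force: [1.9, 0.6, 0.3]
gripper_width: 0.0008
```

send_rows:
  motion:
    - {"hand": 1,"offset": [-0.0448,0,0.0208],"spin": 0}
    - {"hand": 1,"offset": [-0.0448,0,0.0208],"spin": 0}
    - {"hand": 1,"offset": [-0.0448,0,0.0208],"spin": 0}
    - {"hand": 1,"offset": [-0.0448,0,0.0208],"spin": 0}
    - {"hand": 1,"offset": [-0.0448,0,0.0208],"spin": 0}

```text
clock: 2.0
eef_pos: [0.4035, -0.0886, 0.5048]
tcp_rot: [0.464, -0.533, 0.534, -0.464]
contact_force: [1.2, -0.2, -0.5]
gripper_width: 0.0007
```

send_rows:
  motion:
    - {"hand": 1,"offset": [-0.0448,0,0.0208],"spin": 0}
    - {"hand": 1,"offset": [-0.0448,0,0.0208],"spin": 0}
    - {"hand": 1,"offset": [-0.0448,0,0.0208],"spin": 0}
    - {"hand": 1,"offset": [-0.0448,0,0.0208],"spin": 0}
    - {"hand": 1,"offset": [-0.0448,0,0.0208],"spin": 0}

```text
clock: 2.5
eef_pos: [0.5366, 0.1195, 0.5046]
tcp_rot: [-0.464, 0.533, -0.533, 0.464]
contact_force: [0.5, -0.6, -0.1]
gripper_width: 0.0005
```

send_rows:
  motion:
    - {"hand": 1,"offset": [-0.0448,0,0.0208],"spin": 0}
    - {"hand": 1,"offset": [-0.0448,0,0.0208],"spin": 0}
    - {"hand": 1,"offset": [-0.0448,0,0.0208],"spin": 0}
    - {"hand": 1,"offset": [0,0,0],"spin": 0}

```text
clock: 2.9
eef_pos: [0.6182, 0.2465, 0.5004]
tcp_rot: [-0.467, 0.533, -0.531, 0.464]
contact_force: [0.6, -0.3, -0.1]
gripper_width: 0.0003
```

```bash
python3 -c "
from h import *
S=Stand();go(S,.015,.130,.195)
st=ctrl.get_state();im=eyes.capture('wrist');c=cam('wrist',st)
for k,P in dict(post=S.frame([.05,.0897,.2]),barp=S.frame([0,.128,.2]),grip=S.frame([0,-.05,.2])).items(): cv2.drawMarker(im,tuple(int(a) for a in proj(c,P)),(0,0,255),0,8,1)
cv2.imwrite('pics/w1.png',im)"
```

```text
t 2.9 tip base [ 16.8 134.  334.4] off mm [  3.9 139.4  -1.2] zyaw -7.7 spin -0.2 F [ 0.6 -0.2 -0.1] w 0.0003
```

View pics/w1.png

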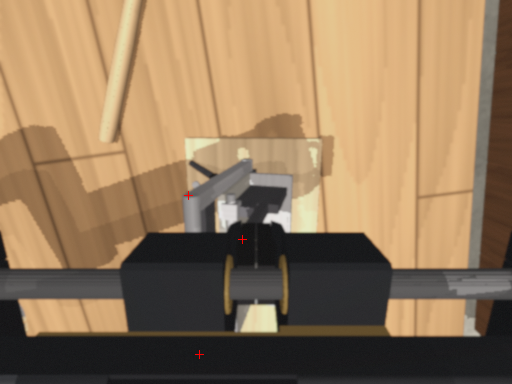

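send_rows:
  motion:
    - {"hand": 1,"offset": [0.001,0.028,0],"spin": -0.2}
    - {"hand": 1,"offset": [0,0.028,0],"spin": 0}
    - {"hand": 1,"offset": [0,0.028,0],"spin": 0}
    - {"hand": 1,"offset": [0,0.028,0],"spin": 0}
    - {"hand": 1,"offset": [0,0.026,0],"spin": 0}

```text
clock: 3.45
eef_pos: [0.6149, 0.24, 0.3663]
tcp_rot: [0.465, -0.532, 0.533, -0.465]
contact_force: [0.2, -0.4, 0.4]
gripper_width: 0.0002
```

send_rows:
  motion:
    - {"hand": 1,"offset": [0,0,0],"spin": 0}
    - {"hand": 1,"offset": [0.006,0,0],"spin": 0}
    - {"hand": 1,"offset": [0.006,0,0],"spin": 0}
    - {"hand": 1,"offset": [0.006,0,0],"spin": 0}
    - {"hand": 1,"offset": [0.004,0,0],"spin": 0}

```text
clock: 3.95
eef_pos: [0.6127, 0.2188, 0.368]
tcp_rot: [0.465, -0.532, 0.532, -0.467]
contact_force: [1.2, 4.6, 3.7]
gripper_width: 0.0004
```

```bash
python3 -c "
from h import *
S=Stand();go(S,.015,.043,.195)"
```

```text
t 3.95 tip base [ 16.1 106.1 202. ] off mm [63.1  6.9 -1.1] zyaw -7.53 spin -0.03 F [0.6 4.7 3.7] w 0.0004
```

send_rows:
  motion:
    - {"hand": 1,"offset": [0.005,0,0],"spin": 0}
    - {"hand": 1,"offset": [0.005,0,0],"spin": 0}
    - {"hand": 1,"offset": [0.005,0,0],"spin": 0}
    - {"hand": 1,"offset": [0.005,0,0],"spin": 0}
    - {"hand": 1,"offset": [0.005,0,0],"spin": 0}

```text
clock: 4.45
eef_pos: [0.6094, 0.1949, 0.368]
tcp_rot: [0.465, -0.531, 0.532, -0.467]
contact_force: [0.2, 4.3, 4.3]
gripper_width: 0.0005
```

send_rows:
  motion:
    - {"hand": 1,"offset": [0.004,0,0],"spin": 0}
    - {"hand": 1,"offset": [0.004,0,0],"spin": 0}
    - {"hand": 1,"offset": [0.004,0,0],"spin": 0}
    - {"hand": 1,"offset": [0.004,0,0],"spin": 0}
    - {"hand": 1,"offset": [0.004,0,0],"spin": 0}

```text
clock: 4.95
eef_pos: [0.6068, 0.1751, 0.3678]
tcp_rot: [0.466, -0.531, 0.532, -0.467]
contact_force: [-0.1, 5.0, 4.3]
gripper_width: 0.0001
```

```bash
python3 -c "
from h import *
S=Stand();go(S,.015,.043,.195)"
```

```text
t 4.95 tip base [ 15.8  62.  201.8] off mm [19.1  6.8 -0.9] zyaw -7.47 spin 0.03 F [-0.7  5.   4.3] w 0.0001
```

send_rows:
  motion:
    - {"hand": 1,"offset": [0.004,0,0],"spin": 0}
    - {"hand": 1,"offset": [0.004,0,0],"spin": 0}
    - {"hand": 1,"offset": [0.003,0,0],"spin": 0}
    - {"hand": 1,"offset": [0.002,0,0],"spin": 0}
    - {"hand": 1,"offset": [0.001,0,0],"spin": 0}

```text
clock: 5.45
eef_pos: [0.605, 0.1611, 0.3674]
tcp_rot: [0.466, -0.531, 0.532, -0.467]
contact_force: [0.0, 4.1, 4.8]
gripper_width: 0.0006
```

send_rows:
  motion:
    - {"hand": 1,"offset": [0.001,0,0],"spin": 0}
    - {"hand": 1,"offset": [0.001,0,0],"spin": 0}

```text
clock: 5.65
eef_pos: [0.6048, 0.1593, 0.3673]
tcp_rot: [-0.466, 0.532, -0.531, 0.467]
contact_force: [0.6, 10.6, 4.4]
gripper_width: 0.0007
```

```bash
python3 -c "
from h import *
S=Stand();go(S,.015,.043,.195)"
```

```text
t 5.65 tip base [ 15.8  46.2 201.3] off mm [ 3.2  6.3 -0.8] zyaw -7.48 spin 0.02 F [-0.8 10.6  4.4] w 0.0007
```

send_rows:
  motion:
    - {"hand": 1,"offset": [0.0005,0,0],"spin": 0}
    - {"hand": 1,"offset": [0.0,0,0],"spin": 0}

```text
clock: 5.85
eef_pos: [0.6047, 0.1592, 0.3673]
tcp_rot: [-0.465, 0.532, -0.531, 0.467]
contact_force: [1.1, 9.2, 3.6]
gripper_width: 0.0005
```

send_rows:
  motion:
    - {"hand": 1,"offset": [0.0005,0,0],"spin": 0}
    - {"hand": 1,"offset": [0.0,0,0],"spin": 0}

```text
clock: 6.05
eef_pos: [0.6046, 0.1588, 0.3673]
tcp_rot: [-0.465, 0.532, -0.531, 0.467]
contact_force: [1.2, 9.8, 2.9]
gripper_width: 0.0005
```

send_rows:
  motion:
    - {"hand": 1,"offset": [0.001,0,0],"spin": 0}
    - {"hand": 1,"offset": [0.0,0,0],"spin": 0}

```text
clock: 6.25
eef_pos: [0.6045, 0.1578, 0.3673]
tcp_rot: [-0.465, 0.532, -0.531, 0.467]
contact_force: [1.2, 9.3, 3.9]
gripper_width: 0.0007
```

send_rows:
  motion:
    - {"hand": 1,"offset": [0.001,0,0],"spin": 0}
    - {"hand": 1,"offset": [0.0,0,0],"spin": 0}

```text
clock: 6.45
eef_pos: [0.6044, 0.1568, 0.3673]
tcp_rot: [-0.465, 0.532, -0.531, 0.467]
contact_force: [1.0, 9.1, 4.6]
gripper_width: 0.0002
```

send_rows:
  motion:
    - {"hand": 1,"offset": [0.001,0,0],"spin": 0}
    - {"hand": 1,"offset": [0.0,0,0],"spin": 0}

```text
clock: 6.65
eef_pos: [0.6042, 0.1564, 0.3673]
tcp_rot: [-0.465, 0.532, -0.531, 0.468]
contact_force: [2.9, 13.3, 3.7]
gripper_width: 0.0004
```

send_rows:
  motion:
    - {"hand": 1,"offset": [0.001,0,0],"spin": 0}
    - {"hand": 1,"offset": [0.0,0,0],"spin": 0}

```text
clock: 6.85
eef_pos: [0.6041, 0.156, 0.3674]
tcp_rot: [-0.465, 0.532, -0.531, 0.469]
contact_force: [4.4, 18.2, 3.3]
gripper_width: 0.0005
```

send_rows:
  motion:
    - {"hand": 1,"offset": [0,0,0],"spin": 0}
    - {"hand": 1,"offset": [-0.01,0,0],"spin": 0}
    - {"hand": 1,"offset": [-0.02,0,0],"spin": 0}
    - {"hand": 1,"offset": [0,-0.03,0],"spin": 0}
    - {"hand": 1,"offset": [0,-0.04,0],"spin": 0}

```text
clock: 7.35
eef_pos: [0.6082, 0.1839, 0.4353]
tcp_rot: [-0.468, 0.532, -0.531, 0.465]
contact_force: [0.1, -0.7, 0.0]
gripper_width: 0.0006
```

send_rows:
  motion:
    - {"hand": 1,"offset": [0,-0.04,0],"spin": 0}
    - {"hand": 1,"offset": [0,-0.02,0],"spin": 0}
    - {"hand": 1,"offset": [0,0,0],"spin": 0}

```text
clock: 7.65
eef_pos: [0.6078, 0.1835, 0.4993]
tcp_rot: [0.465, -0.53, 0.533, -0.467]
contact_force: [-0.6, 0.7, 0.0]
gripper_width: 0.0006
```

```bash
python3 - <<'E'
from h import *
S=Stand();go(S,-.13,-.165,.33)
st=ctrl.get_state();im=eyes.capture('top');c=cam('top')
for P in (S.frame([.05,.028,.2]),S.frame([0,-.05,.2]),S.leg(0)): print(proj(c,P))
a=cv2.resize(im[115:225,160:305],None,fx=4,fy=4,interpolation=cv2.INTER_CUBIC)
im=eyes.capture('scene');c=cam('scene')
cv2.drawMarker(im,tuple(int(round(x)) for x in proj(c,S.frame([.05,.028,.2]))),(0,0,255),0,4,1)
b=cv2.resize(im[155:265,195:315],None,fx=4,fy=4,interpolation=cv2.INTER_CUBIC)
o=np.hstack([a,b]); cv2.imwrite('pics/j.png',cv2.resize(o,None,fx=.75,fy=.75))
E
```

```text
t 7.65 tip base [ 16.4  70.3 333.3] off mm [ 235.3    2.5 -146.3] zyaw -7.51 spin -0.01 F [-0.7  0.6  0. ] w 0.0006
[207.45925079 154.22255861]
[234.49981909 177.43959733]
[276.86821986 197.07455363]
```

View pics/j.png

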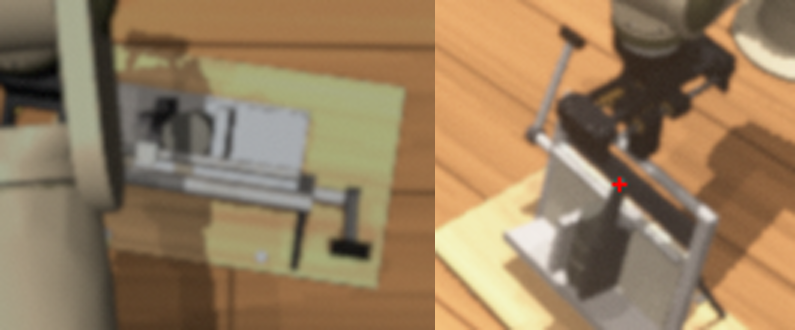

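send_rows:
  motion:
    - {"hand": 1,"offset": [0.039,0,-0.0244],"spin": 0}
    - {"hand": 1,"offset": [0.039,0,-0.0244],"spin": 0}
    - {"hand": 1,"offset": [0.039,0,-0.0244],"spin": 0}
    - {"hand": 1,"offset": [0.039,0,-0.0244],"spin": 0}
    - {"hand": 1,"offset": [0.039,0,-0.0244],"spin": 0}

```text
clock: 8.25
eef_pos: [0.4602, 0.0052, 0.4946]
tcp_rot: [-0.467, 0.532, -0.531, 0.465]
contact_force: [-0.2, -0.6, 0.3]
gripper_width: 0.0003
```

send_rows:
  motion:
    - {"hand": 1,"offset": [0.039,0,-0.0244],"spin": 0}
    - {"hand": 1,"offset": [0,0,0],"spin": 0}
    - {"hand": 1,"offset": [0,0.04,0],"spin": 0}
    - {"hand": 1,"offset": [0,0.04,0],"spin": 0}
    - {"hand": 1,"offset": [0,0,0],"spin": 0}

```text
clock: 8.75
eef_pos: [0.4319, -0.0287, 0.4117]
tcp_rot: [-0.468, 0.535, -0.528, 0.464]
contact_force: [0.3, -0.2, 0.8]
gripper_width: 0.0006
```

```bash
python3 -c "
from h import *
S=Stand();go(S,-.005,-.165,.25)"
```

```text
t 8.75 tip base [-133.  -162.8  245.7] off mm [  2.3  -5.7 128. ] zyaw -7.48 spin 0.02 F [ 0.4 -0.1  0.8] w 0.0006
```

send_rows:
  motion:
    - {"hand": 1,"offset": [0,0,0.008],"spin": 0}
    - {"hand": 1,"offset": [0,0,0.008],"spin": 0}
    - {"hand": 1,"offset": [0,0,0.008],"spin": 0}
    - {"hand": 1,"offset": [0,0,0.008],"spin": 0}
    - {"hand": 1,"offset": [0,0,0.008],"spin": 0}

```text
clock: 9.25
eef_pos: [0.4729, -0.0345, 0.4171]
tcp_rot: [0.466, -0.531, 0.532, -0.466]
contact_force: [-0.5, -1.1, 0.2]
gripper_width: -0.0
```

send_rows:
  motion:
    - {"hand": 1,"offset": [0,0,0.008],"spin": 0}
    - {"hand": 1,"offset": [0,0,0.008],"spin": 0}
    - {"hand": 1,"offset": [0,0,0.008],"spin": 0}
    - {"hand": 1,"offset": [0,0,0.008],"spin": 0}
    - {"hand": 1,"offset": [0,0,0.008],"spin": 0}

```text
clock: 9.75
eef_pos: [0.5124, -0.0397, 0.4167]
tcp_rot: [-0.466, 0.532, -0.532, 0.466]
contact_force: [-0.2, -0.5, 0.0]
gripper_width: 0.0003
```

send_rows:
  motion:
    - {"hand": 1,"offset": [0,0,0.008],"spin": 0}
    - {"hand": 1,"offset": [0,0,0.008],"spin": 0}
    - {"hand": 1,"offset": [0,0,0.008],"spin": 0}
    - {"hand": 1,"offset": [0,0,0.008],"spin": 0}
    - {"hand": 1,"offset": [0,0,0.008],"spin": 0}

```text
clock: 10.25
eef_pos: [0.5521, -0.0449, 0.4167]
tcp_rot: [-0.466, 0.532, -0.532, 0.466]
contact_force: [-0.3, -0.7, -0.1]
gripper_width: 0.0006
```

send_rows:
  motion:
    - {"hand": 1,"offset": [0,0,0.007],"spin": 0}
    - {"hand": 1,"offset": [0,0,0.006],"spin": 0}
    - {"hand": 1,"offset": [0,0,0.003],"spin": 0}

```text
clock: 10.55
eef_pos: [0.5678, -0.047, 0.4166]
tcp_rot: [-0.466, 0.532, -0.532, 0.466]
contact_force: [-0.3, 0.7, -0.6]
gripper_width: 0.0004
```

```bash
python3 -c "
from h import *
S=Stand();go(S,-.044,-.05,.211)"
```

```text
t 10.55 tip base [   5.9 -163.5  250.6] off mm [-113.5   39.6  -49.9] zyaw -7.48 spin 0.02 F [-0.3  0.6 -0.6] w 0.0004
```

send_rows:
  motion:
    - {"hand": 1,"offset": [0,-0.03,-0.01],"spin": 0}
    - {"hand": 1,"offset": [0,-0.04,-0.01],"spin": 0}
    - {"hand": 0,"offset": [-0.04,0,-0.015],"spin": 0}
    - {"hand": 0,"offset": [-0.04,0,-0.015],"spin": 0}
    - {"hand": 0,"offset": [-0.033,0,0],"spin": 0}
  grip_force: 30

```text
clock: 11.05
eef_pos: [0.5312, 0.0734, 0.4876]
tcp_rot: [0.466, -0.531, 0.532, -0.467]
contact_force: [0.4, -0.1, -0.8]
gripper_width: 0.022
```

send_rows:
  motion:
    - {"hand": 0,"offset": [0,0,0],"spin": 0}
    - {"hand": 0,"offset": [0,0,0],"spin": 0}
    - {"hand": 0,"offset": [0,0,0],"spin": 0}
    - {"hand": 0,"offset": [0,0,0],"spin": 0}
    - {"hand": 0,"offset": [0,0,0],"spin": 0}

```text
clock: 11.55
eef_pos: [0.5325, 0.0708, 0.4867]
tcp_rot: [-0.466, 0.532, -0.532, 0.466]
contact_force: [-0.0, -0.1, -0.3]
gripper_width: 0.0444
```

send_rows:
  motion:
    - {"hand": 0,"offset": [0,0,0],"spin": 0}
    - {"hand": 0,"offset": [0,0,0],"spin": 0}
    - {"hand": 0,"offset": [0,0,0],"spin": 0}
    - {"hand": 0,"offset": [0,0,0],"spin": 0}
    - {"hand": 0,"offset": [0,0,0],"spin": 0}

```text
clock: 12.05
eef_pos: [0.5324, 0.0717, 0.4867]
tcp_rot: [0.466, -0.532, 0.532, -0.466]
contact_force: [-0.0, -0.5, -0.2]
gripper_width: 0.044
```

send_rows:
  motion:
    - {"hand": 0,"offset": [0,0,0],"spin": 0}
    - {"hand": 0,"offset": [0,0,0],"spin": 0}
    - {"hand": 0,"offset": [0,0,0],"spin": 0}
    - {"hand": 0,"offset": [0,0,0],"spin": 0}
    - {"hand": 0,"offset": [0,0,0],"spin": 0}

```text
clock: 12.55
eef_pos: [0.5324, 0.0716, 0.4867]
tcp_rot: [0.466, -0.532, 0.532, -0.466]
contact_force: [0.4, -0.7, 0.5]
gripper_width: 0.044
```

send_rows:
  motion:
    - {"hand": 0,"offset": [0,0,0],"spin": 0}
    - {"hand": 0,"offset": [0,0,0],"spin": 0}
    - {"hand": 0,"offset": [0,0,0],"spin": 0}
    - {"hand": 0,"offset": [0,0,0],"spin": 0}
    - {"hand": 0,"offset": [0,0,0],"spin": 0}

```text
clock: 13.05
eef_pos: [0.5324, 0.0716, 0.4867]
tcp_rot: [-0.466, 0.532, -0.532, 0.466]
contact_force: [-0.3, -0.4, 0.1]
gripper_width: 0.0444
```

send_rows:
  motion:
    - {"hand": 0,"offset": [0,0,0],"spin": 0}
    - {"hand": 0,"offset": [0,0,0],"spin": 0}
    - {"hand": 0,"offset": [0,0,0],"spin": 0}
    - {"hand": 0,"offset": [0,0,0],"spin": 0}
    - {"hand": 0,"offset": [0,0,0],"spin": 0}

```text
clock: 13.55
eef_pos: [0.5324, 0.0716, 0.4867]
tcp_rot: [0.466, -0.532, 0.532, -0.466]
contact_force: [-0.0, -0.0, -0.1]
gripper_width: 0.0438
```

```bash
python3 - <<'E'
from h import *
S=Stand();go(S,-.0437,-.05,.211)
im=eyes.capture('scene');c=cam('scene')
for P in (S.leg(2.73),S.frame([0,-.05,.2])): cv2.drawMarker(im,tuple(int(round(x)) for x in proj(c,P)),(0,0,255),0,4,1)
b=cv2.resize(im[155:265,195:315],None,fx=5,fy=5,interpolation=cv2.INTER_CUBIC)
cv2.imwrite('pics/k.png',b)
E
```

```text
t 13.55 tip base [-44.6 -50.5 320.7] off mm [ -0.5 109.7   0.9] zyaw -7.48 spin 0.02 F [-0.  -0.  -0.1] w 0.0438
```

View pics/k.png

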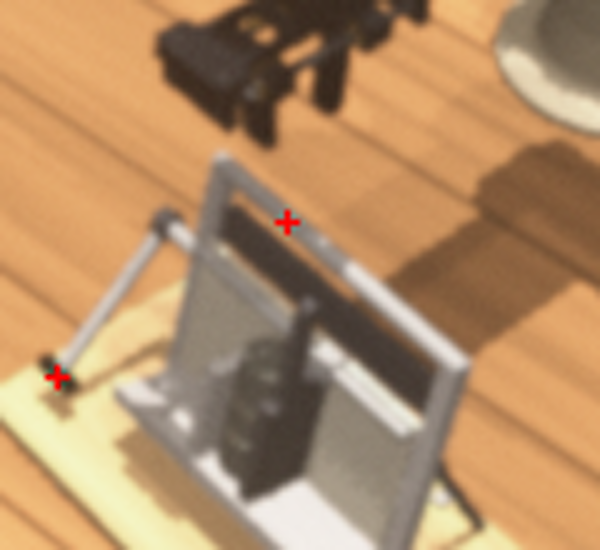

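send_rows:
  motion:
    - {"hand": 0,"offset": [0,0.03,0.001],"spin": 0}
    - {"hand": 0,"offset": [0,0.03,0],"spin": 0}
    - {"hand": 0,"offset": [0,0.025,0],"spin": 0}
    - {"hand": 0,"offset": [0,0.015,0],"spin": 0}
    - {"hand": 0,"offset": [0,0.01,0],"spin": 0}

```text
clock: 14.1
eef_pos: [0.5333, 0.0715, 0.3756]
tcp_rot: [-0.467, 0.532, -0.531, 0.466]
contact_force: [-0.6, 0.8, 0.4]
gripper_width: 0.044
```

send_rows:
  motion:
    - {"hand": 0,"offset": [0,0,0],"spin": 0}
    - {"hand": 0,"offset": [0,0,0],"spin": 0}

```text
clock: 14.3
eef_pos: [0.5336, 0.0715, 0.3775]
tcp_rot: [0.466, -0.531, 0.532, -0.467]
contact_force: [-0.7, -0.4, 0.3]
gripper_width: 0.0441
```

send_rows:
  motion:
    - {"hand": 1,"offset": [0,0,0],"spin": 0}
    - {"hand": 1,"offset": [0,0,0],"spin": 0}
    - {"hand": 1,"offset": [0,0,0],"spin": 0}
    - {"hand": 1,"offset": [0,0,0],"spin": 0}
    - {"hand": 1,"offset": [0,0,0],"spin": 0}
  grip_force: 30

```text
clock: 14.8
eef_pos: [0.5334, 0.0715, 0.377]
tcp_rot: [0.466, -0.532, 0.532, -0.466]
contact_force: [-2.3, -0.2, 2.7]
gripper_width: 0.0144
```

send_rows:
  motion:
    - {"hand": 1,"offset": [0,0,0],"spin": 0}
    - {"hand": 1,"offset": [0,0,0],"spin": 0}

```text
clock: 15.0
eef_pos: [0.5334, 0.0715, 0.377]
tcp_rot: [0.466, -0.532, 0.532, -0.466]
contact_force: [-3.4, 0.0, 5.0]
gripper_width: 0.0147
```

```bash
python3 -c "
from h import *
S=Stand();go(S,0,-.05,.216)"
```

```text
t 15.0 tip base [-43.6 -50.5 211. ] off mm [-0.5 -5.  43.6] zyaw -7.48 spin 0.02 F [-3.4 -0.4  5. ] w 0.0147
```

send_rows:
  motion:
    - {"hand": 1,"offset": [0,-0.0005,0.0022],"spin": 0}
    - {"hand": 1,"offset": [0,-0.0004,0.0022],"spin": 0}
    - {"hand": 1,"offset": [0,-0.0008,0.0044],"spin": 0}
    - {"hand": 1,"offset": [0,-0.0007,0.0044],"spin": 0}
    - {"hand": 1,"offset": [0,-0.0006,0.0043],"spin": 0}

```text
clock: 15.5
eef_pos: [0.5511, 0.0691, 0.3797]
tcp_rot: [-0.466, 0.532, -0.532, 0.466]
contact_force: [-3.7, -1.8, 4.5]
gripper_width: 0.0141
```

send_rows:
  motion:
    - {"hand": 1,"offset": [0,-0.0005,0.0044],"spin": 0}
    - {"hand": 1,"offset": [0,-0.0004,0.0043],"spin": 0}
    - {"hand": 1,"offset": [0,-0.0003,0.0044],"spin": 0}
    - {"hand": 1,"offset": [0,-0.0003,0.0043],"spin": 0}
    - {"hand": 1,"offset": [0,-0.0001,0.003],"spin": 0}

```text
clock: 16.0
eef_pos: [0.5714, 0.0664, 0.3806]
tcp_rot: [-0.467, 0.532, -0.531, 0.466]
contact_force: [-0.3, -2.4, -3.6]
gripper_width: 0.0143
```

send_rows:
  motion:
    - {"hand": 1,"offset": [0,-0.0001,0.003],"spin": 0}
    - {"hand": 1,"offset": [0,0,0.0015],"spin": 0}
    - {"hand": 1,"offset": [0,0,0.001],"spin": 0}
    - {"hand": 1,"offset": [0,0,0],"spin": 0}
    - {"hand": 1,"offset": [0,0,0],"spin": 0}

```text
clock: 16.5
eef_pos: [0.5763, 0.0657, 0.3807]
tcp_rot: [-0.467, 0.532, -0.531, 0.466]
contact_force: [-0.8, -4.2, -11.3]
gripper_width: 0.0143
```

```bash
python3 - <<'E'
from h import *
S=Stand(lean=0.);go(S,0,-.05,.216)
ims=[]
for n,(x0,y0,x1,y1) in dict(top=(160,115,305,225),scene=(195,155,315,265)).items():
    im=eyes.capture(n);c=cam(n)
    for P in (S.frame([0,-.128,.2]),S.frame([0,.128,.2]),S.frame([.05,.028,.2]),S.frame([.08,-.165,0]),S.frame([.035,-.002,.124])): cv2.drawMarker(im,tuple(int(round(x)) for x in proj(c,P)),(0,0,255),0,4,1)
    ims.append(cv2.resize(im[y0:y1,x0:x1],None,fx=4,fy=4,interpolation=cv2.INTER_CUBIC))
cv2.imwrite('pics/u.png',cv2.resize(np.hstack(ims),None,fx=.75,fy=.75))
E
```

```text
t 16.5 tip base [ -0.6 -50.7 214.7] off mm [-0.7 -1.3  0.6] zyaw -7.49 spin 0.01 F [ -0.3  -4.3 -11.3] w 0.0143
```

View pics/u.png

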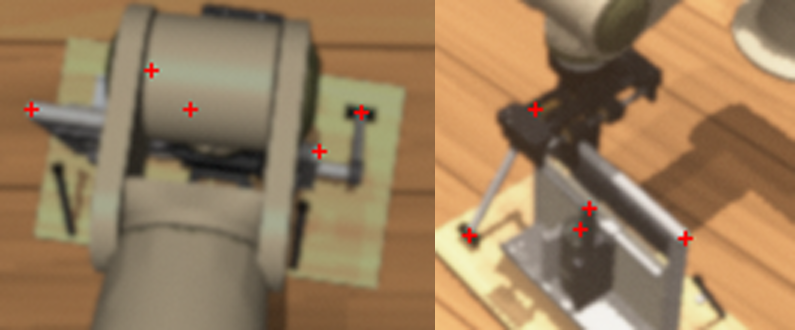

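send_rows:
  motion:
    - {"hand": 1,"offset": [0,0.001,0.0005],"spin": 0}
    - {"hand": 1,"offset": [0,0,0],"spin": 0}
    - {"hand": 1,"offset": [0,0,0],"spin": 0}
    - {"hand": 1,"offset": [0,0,0],"spin": 0}
    - {"hand": 1,"offset": [0,0,0],"spin": 0}
  grip_force: 30

```text
clock: 17.1
eef_pos: [0.5769, 0.0656, 0.3805]
tcp_rot: [0.466, -0.531, 0.532, -0.466]
contact_force: [0.1, -5.0, -7.6]
gripper_width: 0.0143
```

```bash
python3 - <<'E'
from h import *
go(Stand(),0,-.05,.215)
S=Stand(lean=0.)
# bar +y end, dark/bright check not needed; hand in
print(ctrl.get_state()["dq"]); print(ctrl.finish_job())
E
```

```text
t 17.1 tip base [  0.4 -50.7 214.5] off mm [-0.7 -0.5 -0.4] zyaw -7.49 spin 0.01 F [ 0.7 -4.9 -7.6] w 0.0143
[-0.00025884 -0.00131764 -0.0001104  -0.00057396  0.00094034  0.00043201]
the job is handed in; nothing more can be done
None
```

The frame is upright and held for the photograph, and I handed the job in at about 17 s with the gripper still on the top bar.

- **Jaw:** I slid it shut onto the core with a final push of about 18 N. The camera shows its post where it should be when shut.
- **Leg:** I pushed it over its top and it fell by itself. Before I touched the frame, the picture showed its foot at the expected fully-down position, to about a pixel.
- **Frame:** I gripped the bar at 30 N and moved it forward. The gripper ended 0.4 mm from the position worked out for upright, about 0.002 rad. The bar's visible end and the leg's foot matched the upright prediction in both views, and the core was still clamped in place.

Three readings were not quite as expected:
- The gripper reads 14.3 mm across a bar that should be 16 mm.
- About 8 N of vertical and 5 N of sideways force remained in the held grip, with the arm at rest.
- During the slide, an upward force of about 4 N showed at the fingers, probably friction against the post.

I did not take a new picture after the last 1 mm adjustment.

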